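# Weed out the rattling lamp cartridge

## Task

One of the two sealed lamp cartridges on the ledge has a loose core inside: lift a cartridge clear of the ledge and tilt it well over lengthwise to feel whether something slides. Set the rattling one down in the red reject tray, flat and the same way up as it lay, and leave the sound one lying flat on the ledge, outside the tray. Drop neither of them, and leave the frosted glass globe where it stands.

Things in the scene. Friction and masses are not known exactly. Their poses are not given: they have to be found in the camera images.
- lamp_1: sealed lamp cartridge lying flat: aluminium body 120 x 50 x 40 mm (x, y, z), two black bands, brass bayonet cap on its +x end (22 mm wide, 22 long), white frosted lens on its -x end (36 mm wide, 12 long). Origin: centre of the body's underside, x along its length, z up. About 0.54 kg with its 0.24 kg core, which may lie up to 25 mm off the middle, loose or not: grip firmly. See lamp_2
- lamp_2: same as lamp_1. One of the two, unknown which, has a loose core: it lies on the inner floor (keel; a sound core is seated above it), stays put while level, slides along x to the lower end (72 mm end to end) in 1 s if tilted over 15 degrees, and stays there back at level. So the moment at level differs 0.17 N m after tilting one way and after the other; if sound, it is the same
- tray: red painted reject tray, fixed to the ledge, open on top, 240 x 200 x 32 mm outside (along its x, y, z), walls and floor 6 mm thick. Origin: centre of its underside; z up. The only red tray; a cartridge fits in any direction.
- globe: frosted glass lamp globe, a bystander standing loose on its 52 mm collar, 98 mm in diameter at its widest, 104 mm tall. Origin: centre of its underside. Leave alone.
Not all that is in view belongs to the job. What is shaped like the lamp_2 but blue or purple is not meant. What is shaped like the lamp_1 but brown is not meant.

How it is judged:
On the way:
1. a cartridge is lifted clear of the ledge and tilted lengthwise by 15 degrees or more (((height (world z) of lamp_1 above 0.04 m and angle between lamp_1's own y axis and vertical between 1.35 and 1.79 rad and (angle between lamp_1's own x axis and vertical below 1.309 rad or angle between lamp_1's own x axis and vertical above 1.833 rad)) or (height (world z) of lamp_2 above 0.04 m and angle between lamp_2's own y axis and vertical between 1.35 and 1.79 rad and (angle between lamp_2's own x axis and vertical below 1.309 rad or angle between lamp_2's own x axis and vertical above 1.833 rad)))), for 0.2 s.
At the end, for the whole second after the job is handed in: The loose-core cartridge lies flat in the red tray (origin within 100 mm in the tray's x and 85 mm in its y of the tray's centre, under 20 mm up), the sound one flat on the ledge outside the tray (under 10 mm up); both same way up within 10 degrees, at rest (((contact force between lamp_1_keel and anything else above 0.5 N and x of lamp_1 in the frame of tray between -0.1 and 0.1 m and y of lamp_1 in the frame of tray between -0.085 and 0.085 m and height (world z) of lamp_1 below 0.02 m and linear speed of each of lamp_1, lamp_2 below 0.02 m/s and angular speed of each of lamp_1, lamp_2 below 0.1 rad/s and angle between each of lamp_1, lamp_2's own z axis and vertical below 0.18 rad and not (x of lamp_2 in the frame of tray between -0.12 and 0.12 m and y of lamp_2 in the frame of tray between -0.1 and 0.1 m) and height (world z) of lamp_2 below 0.01 m) or (contact force between lamp_2_keel and anything else above 0.5 N and x of lamp_2 in the frame of tray between -0.1 and 0.1 m and y of lamp_2 in the frame of tray between -0.085 and 0.085 m and height (world z) of lamp_2 below 0.02 m and linear speed of each of lamp_2, lamp_1 below 0.02 m/s and angular speed of each of lamp_2, lamp_1 below 0.1 rad/s and angle between each of lamp_2, lamp_1's own z axis and vertical below 0.18 rad and not (x of lamp_1 in the frame of tray between -0.12 and 0.12 m and y of lamp_1 in the frame of tray between -0.1 and 0.1 m) and height (world z) of lamp_1 below 0.01 m))); the robot touches nothing.
It fails at once if a cartridge is dropped (moves faster than 0.7 m/s while the fingers do not touch it) ((linear speed of lamp_1 above 0.7 m/s and contact force between the fingers and lamp_1 below 0.05 N) or (linear speed of lamp_2 above 0.7 m/s and contact force between the fingers and lamp_2 below 0.05 N)).
It fails at once if the glass globe is disturbed (moved by more than 20 mm or tipped by more than 15 degrees) (distance of globe from where it was at the start of the episode above 0.02 m or angle between globe's own z axis and vertical above 0.26 rad).
It also fails if it takes over 67 s, if anything falls off the work surface, if the arm or the gripper's body presses on something with over 40 N, if the wrist force passes 120 N, or if a joint passes its speed limit or range.

## Robot

A 6-joint arm with a two-finger parallel gripper is mounted at the origin on the work surface. World frame = base frame: x ahead of the robot, y to its left, z up, the work surface at z = 0. Lengths are in m, angles in rad, forces in N, time in s.
With the tool pointing down it reaches from about 0.375 to 0.9 m from the base axis. Payload 3.1 kg.
Tool frame: the origin (TCP) lies between the finger pads; the fingertips stand 25 mm ahead of it and the grasp point (between the pads) lies 6 mm ahead of it; x points along the fingers, y is the direction in which the jaws open and shut, and the axes are right-handed (so a half turn about x gives the same grasp; the last joint's range is limited). The gripper opens to 85 mm and grips with 20 to 120 N. Pads are 22 mm wide; open, the fingers measure 114 mm over their backs; the gripper's body (76 mm by 85 mm) begins 54 mm behind the grasp point. The pads swing forward as they close: fully open they stand 13 mm farther back than shut.
Start: joints at [1.056, 0.527, 1.433, -0, 1.181, -0.178], TCP at [0.207, 0.59, 0.256] pointing down, gripper open.
Joint ranges: [-3.08, 3.08], [-0.75, 2.2], [0.22, 2.44], [-1.43, 4.57], [0, 2.65], [-2.85, 2.85]. Speed limits (rad/s): [2.79, 2.79, 3.14, 3.14, 3.14, 3.14].

## Interface

Orientations are given as a unit quaternion [x, y, z, w].
In Python, from station import manip, viewer, workorder gives the robot as it stands.
- The arm moves only by the shell command python3 -m crank 'ROWS' [FORCE]. ROWS is JSON, one flat list of numbers, 5 for each row, row after row: the opening, from 0 (shut) to 1 (fully open), then the shift along the world's x, y, z in mm, then the turn about the world's z in rad. A call has 1 to 10 rows; each row is the pose to reach, as a shift and turn from the pose commanded when the call began; what a row does not reach only later rows make up. A row lasts 1/8 s, in which the tool goes at most 62.5 mm and 10.7 degrees, less where a joint would pass 70% of its speed; a pose out of reach is approached as far as the arm can. A call with a gripper value outside its range is refused whole. The fingers move at their own pace and stop on an object; FORCE is the grip in N (left out, the last holds). Time passes only in rows, so rows that repeat a pose let the fingers close. It gives the time, the measured TCP pose, the force and the opening at its end, in the units of the state.
- manip.sense(): the state, without advancing time (a new reading comes with each control period).
- viewer.snapshot(name): name is "side" or "top"; returns a dict with "img" (384x512x3 uint8, red, green, blue), "range_z" (384x512 float32, m along the optical axis (not along the pixel's ray), 0 where there is no reading), "fx", "fy", "cx", "cy" (pixels), "origin" and "attitude" of the camera in the world. Camera axes: x right, y down, z forward; pixel columns grow to the right and rows downward; lengths in m; the calibration is good to about 2 mm. A picture is of the moment at which its call begins.
- workorder.sign_off(): hands the job in, once; it reports no verdict.
The state is a dict: "t": time; "q": joint angles; "qd": joint speeds; "tau": joint torques, N m; "tcp_pos": TCP position; "tool_rot": TCP orientation; "force": force on the tool from outside, world axes, zero at the start; "ft_torque": the same for the moment, N m; "finger_gap": opening from 0.0 (shut) to 1.0 (fully open).
Only numpy, scipy, OpenCV 4.12 (cv2) and the standard library are available. Lean on these libraries where they do the work, as an engineer would, in place of code of your own. Each camera call takes 0.05 s, during which the arm holds its last target.

## Working session

There is one attempt and no reset: what is moved stays moved. The work goes in short steps, Python scripts to look and compute and a shell command to move; the robot and the scene stay as the last step left them, time stands still between calls to the robot, and variables do not carry over. Pictures are saved under pics/ and viewed, and the job is handed in when it is done.

```bash
ls -la; mkdir -p pics
cat > h.py <<'E'
import numpy as np, cv2
from station import manip, viewer, workorder
from scipy.spatial.transform import Rotation as R
def snap(n,tag):
    s=viewer.snapshot(n); cv2.imwrite(f'pics/{tag}.png',cv2.cvtColor(s['img'],cv2.COLOR_RGB2BGR)); 
    np.savez(f'/tmp/{tag}.npz',**{k:np.asarray(v) for k,v in s.items()}); return s
def Rm(a):
    a=np.asarray(a,float); return R.from_quat(a).as_matrix() if a.size==4 else a.reshape(3,3)
def ray(s,u,v,z):
    d=Rm(s['attitude'])@np.array([(u-s['cx'])/s['fx'],(v-s['cy'])/s['fy'],1.]); o=np.asarray(s['origin'],float)
    return o+d*(z-o[2])/d[2]
def cloud(s):
    Z=s['range_z'];v,u=np.indices(Z.shape)
    P=np.stack([(u-s['cx'])/s['fx']*Z,(v-s['cy'])/s['fy']*Z,Z],-1)
    return P@Rm(s['attitude']).T+np.asarray(s['origin'],float)
E
python3 - <<'E'
from h import *
print(manip.sense())
for n in('top','side'):
    s=snap(n,n+'0'); print({k:s[k] for k in('fx','fy','cx','cy','origin','attitude')})
E
```

```text
total 12
drwxr-xr-x  3 agent agent 4096 Dec  7 13:47 .
drwxr-xr-x 23 root  root  4096 Dec  7 13:47 ..
drwxr-xr-x  2 agent agent 4096 Dec  7 13:47 pics
{'t': 0.0, 'q': array([ 1.05550165e+00,  5.28465248e-01,  1.43389101e+00, -4.44466600e-05,
        1.18140455e+00, -1.78504268e-01]), 'qd': array([-8.49970689e-04, -1.55911810e-03, -7.09787046e-04, -9.45934466e-04,
       -7.70670034e-05,  1.84552255e-03]), 'tau': array([ 1.77172446e-03, -4.42366469e+01, -1.78024936e+01, -9.15125179e-05,
        8.59327381e-03, -2.58409480e-07]), 'tcp_pos': array([0.20619214, 0.58930915, 0.25533772]), 'tool_rot': array([ 0.11777963,  0.6973523 , -0.1192313 ,  0.6968584 ]), 'force': array([0.08513335, 0.24177291, 0.37531525]), 'ft_torque': array([ 0.00197385, -0.05256957,  0.01927889]), 'finger_gap': 1.0015245423614894}
{'fx': 477.69223107870425, 'fy': 477.69223107870425, 'cx': 252.07463486904828, 'cy': 191.96324556663745, 'origin': array([ 0.46186439, -0.03731301,  1.45151675]), 'attitude': array([ 0.71405379, -0.69931478,  0.02499758, -0.02147421])}
{'fx': 350.4874666035143, 'fy': 350.4874666035143, 'cx': 257.00497888546994, 'cy': 196.3251358381097, 'origin': array([ 0.21643564, -0.77581308,  0.55561549]), 'attitude': array([ 0.85720165, -0.16991679,  0.10160552, -0.47540501])}
```

View pics/top0.png

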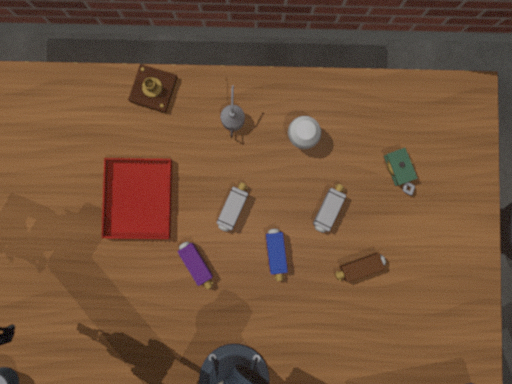

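View pics/side0.png

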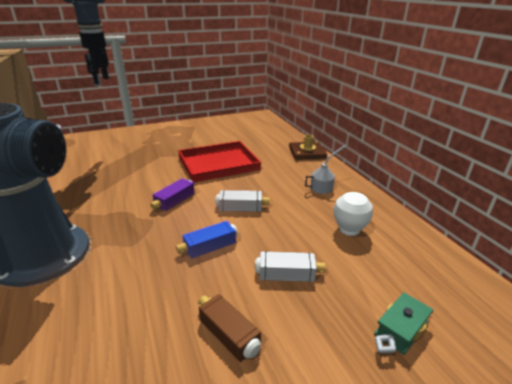

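Top view: two aluminium cartridges with brass caps up and to the right, at pixels A (233,208) and B (330,209). Blue (277,253), purple (195,264) and brown (362,267) are decoys, the red tray is at (138,199) and the globe at (305,132).

Run:
```python
from h import *
s=dict(np.load('/tmp/top0.npz')); P=cloud(s); img=s['img']; hsv=cv2.cvtColor(img,cv2.COLOR_RGB2HSV)
for n,(u,v) in dict(A=(233,208),B=(330,209)).items():
    m=np.zeros(img.shape[:2],bool); m[v-35:v+36,u-30:u+31]=1
    m&=(P[...,2]>0.025)&(P[...,2]<0.06)
    b=(hsv[...,1]<70)&m
    print(n,b.sum(),m.sum(), 'z',np.percentile(P[b][:,2],[5,50,95]))
    for q,nm in((b,'grey'),(m,'all')):
        pts=P[q][:,:2].astype(np.float32); print(nm,cv2.minAreaRect(pts),pts.mean(0))
    c=m&(hsv[...,1]>110)&(hsv[...,0]>12)&(hsv[...,0]<35); print('brass',c.sum(),P[c].mean(0) if c.any() else 0)
g=(P[...,2]>0.05); g[:, :280]=0; g[:,330:]=0; g[:110]=0; g[155:]=0
print('globe',P[g].mean(0),P[g].max(0),P[g].min(0))
r=(hsv[...,1]>150)&((hsv[...,0]<6)|(hsv[...,0]>174))&(img[...,0]>90); r[:,:95]=0; r[:,180:]=0
r&=P[...,2]>0.02
print('tray',cv2.minAreaRect(P[r][:,:2].astype(np.float32)),r.sum())
for tag,boxes in (('top0',[(200,170,270,245),(295,170,365,245)]),('side0',[(205,180,285,220),(245,240,335,290)])):
    i=cv2.imread(f'pics/{tag}.png'); cv2.imwrite(f'pics/crop_{tag}.png',np.hstack([cv2.resize(i[b:d,a:c],(390,400)) for a,b,c,d in boxes]))
```

```text
A 714 755 z [0.03369512 0.0394933  0.04446219]
grey ((0.5027889013290405, 0.016174111515283585), (0.049987319856882095, 0.13049425184726715), 67.03921508789062) [0.5044476  0.01516055]
all ((0.512696385383606, 0.011976640671491623), (0.049987319856882095, 0.15201431512832642), 67.03921508789062) [0.50816005 0.01365037]
brass 37 [ 0.57361214 -0.01362808  0.02997393]
B 728 769 z [0.03248406 0.03951175 0.04457177]
grey ((0.5048622488975525, -0.2731715440750122), (0.05103519558906555, 0.13058814406394958), 65.45004272460938) [ 0.50664186 -0.27326974]
all ((0.5152595639228821, -0.27792084217071533), (0.05103519558906555, 0.1534493863582611), 65.45004272460938) [ 0.51025707 -0.27491283]
brass 37 [ 0.57531698 -0.30487807  0.0298961 ]
globe [ 0.72641398 -0.18925668  0.10317574] [ 0.77828072 -0.03731301  1.45151675] [ 0.46186439 -0.2427039   0.05348726]
tray ((0.5315122604370117, 0.18215970695018768), (0.23781026899814606, 0.4388689696788788), 0.03141789138317108) 534
```

View pics/crop_top0.png

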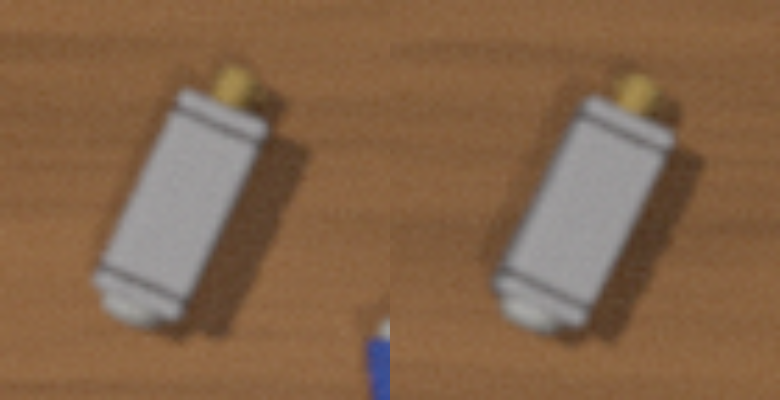

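```bash
python3 -m crank --help 2>&1 | head -20
python3 - <<'E'
from h import *
s=manip.sense(); print(R.from_quat(s['tool_rot']).as_matrix().round(3))
E
```

```text
invalid input: not JSON, or not a number
[[-0.001  0.331  0.944]
 [-0.002  0.944 -0.331]
 [-1.    -0.002 -0.   ]]
```

Confirmed: A and B are both bare aluminium with black bands, a brass cap and a white lens. I start with A: body centre about (0.508, 0.014), yaw −0.40. I'll grip it off-centre, on the cap side (+35 mm), so that it can pivot about the jaw axis.

```bash
python3 -m crank '[1,30,-55,0,0, 62,-110,0,0, 95,-165,0,-0.02, 125,-220,0,-0.04, 160,-280,0,-0.064, 190,-335,0,-0.064, 220,-390,0,-0.064, 250,-445,0,-0.064, 285,-500,0,-0.064, 310,-550,0,-0.064]' 40; python3 -m crank '[1,24,-39,0,0, 24,-39,-60,0, 24,-39,-100,0, 24,-39,-100,0]'
```

```text
validation failed for argument at $...
validation failed for argument at $...
```

```bash
python3 -m crank '[1,30,-55,0,0, 1,62,-110,0,0, 1,95,-165,0,-0.02, 1,125,-220,0,-0.04, 1,160,-280,0,-0.064, 1,190,-335,0,-0.064, 1,220,-390,0,-0.064, 1,250,-445,0,-0.064, 1,285,-500,0,-0.064, 1,310,-550,0,-0.064]' 40; python3 -m crank '[1,24,-39,0,0, 1,24,-39,-60,0, 1,24,-39,-100,0, 1,24,-39,-100,0]'
```

```text
t: 1.35
tcp_pos: [0.5144, 0.0437, 0.2562]
tool_rot: [0.141, 0.693, -0.141, 0.693]
force: [1.3, 0.2, -0.8]
finger_gap: 1.0
t: 1.85
tcp_pos: [0.5349, 0.0069, 0.1533]
tool_rot: [0.141, 0.696, -0.141, 0.69]
force: [0.4, 0.1, 0.8]
finger_gap: 1.002
```

Run:
```python
from h import *
s=manip.sense(); print(s['t'],s['tcp_pos'],s['force'],s['ft_torque']); print(R.from_quat(s['tool_rot']).as_matrix().round(3))
```

```text
1.85 [0.53489258 0.00686701 0.15333671] [0.36970008 0.14588371 0.78706769] [ 0.0129334   0.0103778  -0.04649147]
[[-0.008  0.391  0.921]
 [ 0.002  0.921 -0.391]
 [-1.    -0.002 -0.008]]
```

```bash
python3 -m crank '[1,0,0,-60,0, 1,0,0,-110,0, 1,0,0,-122,0, 1,0,0,-122,0, 1,0,0,-122,0]'
python3 - <<'E'
from h import *
s=manip.sense(); print(s['t'],s['tcp_pos'],s['force'],s['ft_torque'])
snap('side','side1')
E
```

```text
t: 2.48
tcp_pos: [0.5392, 0.0065, 0.0365]
tool_rot: [0.141, 0.691, -0.141, 0.695]
force: [-0.2, -0.3, -0.2]
finger_gap: 1.001
2.475 [0.53921766 0.00645118 0.03651664] [-0.176336   -0.31157864 -0.21719139] [-0.00561167 -0.01926748 -0.02128256]
```

View pics/side1.png

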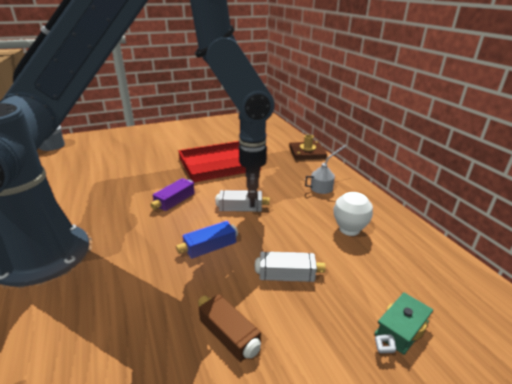

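The gripper straddles A's cap half, at about (250,195). It's 5 mm off across, so I'll correct that, close and lift.

```bash
python3 -m crank '[1,-1,-6,-2,0, 1,-1,-6,-2,0, 0,-1,-6,-2,0, 0,-1,-6,-2,0, 0,-1,-6,-2,0, 0,-1,-6,-2,0, 0,-1,-6,-2,0]' 60;  python3 -m crank '[0,0,0,25,0, 0,0,0,60,0, 0,0,0,90,0, 0,0,0,90,0, 0,0,0,90,0]';python3 - <<'E'
from h import *
s=manip.sense(); print(s['t'],s['tcp_pos'],s['force'],s['ft_torque'])
snap('side','side2')
i=cv2.imread('pics/side2.png');cv2.imwrite('pics/side2c.png',cv2.resize(i[100:260,180:340],(640,640)))
E
```

```text
t: 3.4
tcp_pos: [0.5369, 0.001, 0.0328]
tool_rot: [0.141, 0.693, -0.141, 0.693]
force: [0.5, 1.8, 5.5]
finger_gap: 0.573
t: 4.03
tcp_pos: [0.5353, 0.0008, 0.1208]
tool_rot: [0.141, 0.694, -0.141, 0.692]
force: [-0.3, -0.4, -6.5]
finger_gap: 0.578
4.025 [0.53529939 0.00080412 0.12080216] [-0.33971619 -0.36718763 -6.46949811] [-0.11625193 -0.16812252 -0.08359916]
```

View pics/side2c.png

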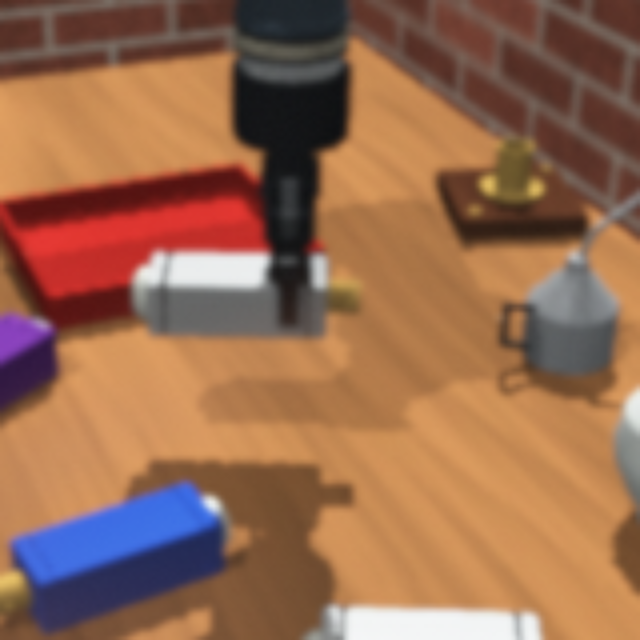

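A is held level at 60 N. Next I'll ease the grip to 20 N and see whether it swings down about the pads.

```bash
python3 -m crank '[0,0,0,0,0, 0,0,0,0,0]' 30; python3 -m crank '[0,0,0,0,0, 0,0,0,0,0]' 20
python3 - <<'E'
from h import *
T=[]
for k in range(4):
    s=manip.sense(); T.append(np.r_[s['force'],s['ft_torque']]); 
    if k<3: viewer.snapshot('side')
    else: snap('side','side3')
print(s['t'],s['tcp_pos'],np.mean(T,0).round(3),np.std(T,0).round(3))
i=cv2.imread('pics/side3.png');cv2.imwrite('pics/side3c.png',cv2.resize(i[100:260,180:340],(640,640)))
E
```

```text
t: 4.32
tcp_pos: [0.536, 0.0007, 0.1213]
tool_rot: [0.141, 0.694, -0.141, 0.692]
force: [-0.3, 0.2, -6.6]
finger_gap: 0.573
t: 4.58
tcp_pos: [0.5365, 0.0006, 0.1222]
tool_rot: [0.141, 0.693, -0.141, 0.693]
force: [-0.6, 0.1, -5.3]
finger_gap: 0.573
4.725 [0.53652117 0.00065514 0.12237325] [ 3.030e-01  2.440e-01 -5.675e+00 -9.900e-02 -1.940e-01 -1.000e-03] [0.684 0.321 0.325 0.028 0.036 0.019]
```

View pics/side3c.png

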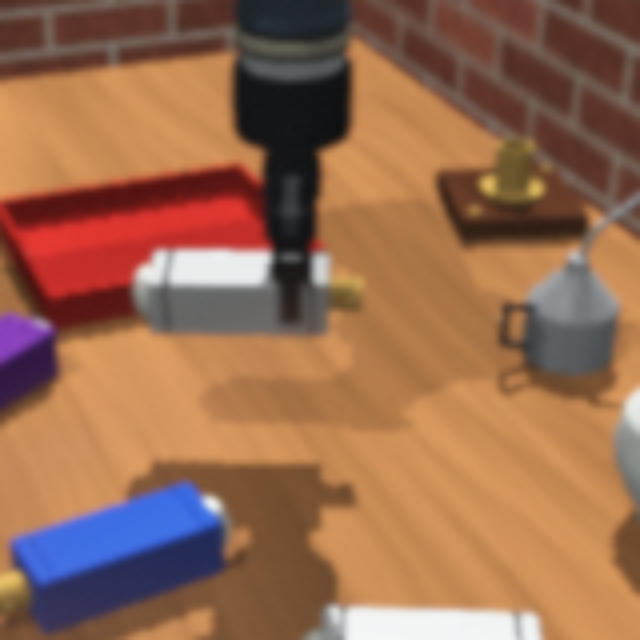

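It stays level even at 20 N, so I'll tilt it by pressing the underside on the fixed tray's rim. That needs the rim's exact position.

Run:
```python
from h import *
s=dict(np.load('/tmp/top0.npz')); P=cloud(s); img=s['img']; hsv=cv2.cvtColor(img,cv2.COLOR_RGB2HSV)
r=((hsv[...,1]>150)&((hsv[...,0]<8)|(hsv[...,0]>172))).astype(np.uint8)
n,l,st,_=cv2.connectedComponentsWithStats(r); k=1+np.argmax([st[j,4] if 95<st[j,0]<110 else 0 for j in range(1,n)])
ys,xs=np.nonzero(l==k); print(st[k])
W=np.array([ray(s,u,v,0.032)[:2] for u,v in zip(xs,ys)],np.float32); rc=cv2.minAreaRect(W); print(rc); print(cv2.boxPoints(rc))
m=(l==k)&(P[...,2]>0.022); rc=cv2.minAreaRect(P[m][:,:2].astype(np.float32)); print(rc,cv2.boxPoints(rc))
```

```text
[ 101  158   72   82 5489]
((0.5302619934082031, 0.29856443405151367), (0.24169336259365082, 0.20564091205596924), 0.392671138048172)
[[0.40871352 0.40055427]
 [0.4101228  0.19491819]
 [0.65181047 0.1965746 ]
 [0.6504012  0.40221068]]
((0.5334280133247375, 0.1833719164133072), (0.23885446786880493, 0.4383428692817688), 1.1746970415115356) [[ 0.40953264  0.4000489 ]
 [ 0.4185191  -0.03820182]
 [ 0.65732336 -0.03330508]
 [ 0.6483369   0.40494567]]
```

```bash
python3 -m crank '[0,-1,20,0,-0.17, 0,-2,45,0,-0.34, 0,-3,70,0,-0.51, 0,-4,95,0,-0.68, 0,-5,120,0,-0.85, 0,-6,140,0,-1.02, 0,-6,155,0,-1.17, 0,-6,159,0,-1.17, 0,-6,159,0,-1.17]' 60
python3 - <<'E'
from h import *
s=manip.sense(); print(s['t'],s['q'].round(2),s['tcp_pos'],s['force'],s['ft_torque']); print(R.from_quat(s['tool_rot']).as_matrix().round(3))
snap('side','side4');snap('top','top4')
a=cv2.imread('pics/side4.png')[100:260,140:300];b=cv2.imread('pics/top4.png')[120:280,90:250]
cv2.imwrite('pics/c4.png',np.hstack([cv2.resize(a,(400,400)),cv2.resize(b,(400,400))]))
E
```

```text
t: 5.9
tcp_pos: [0.5302, 0.1595, 0.1222]
tool_rot: [0.499, 0.501, -0.5, 0.501]
force: [0.5, 0.2, -6.6]
finger_gap: 0.578
5.9 [ 0.09  0.63  1.73 -0.    0.79  0.09] [0.53020904 0.15950177 0.12223076] [ 0.47723823  0.23074608 -6.59917457] [-0.26004605  0.0098652  -0.01789159]
[[-0.001  1.     0.003]
 [-0.     0.003 -1.   ]
 [-1.    -0.001  0.   ]]
```

View pics/c4.png

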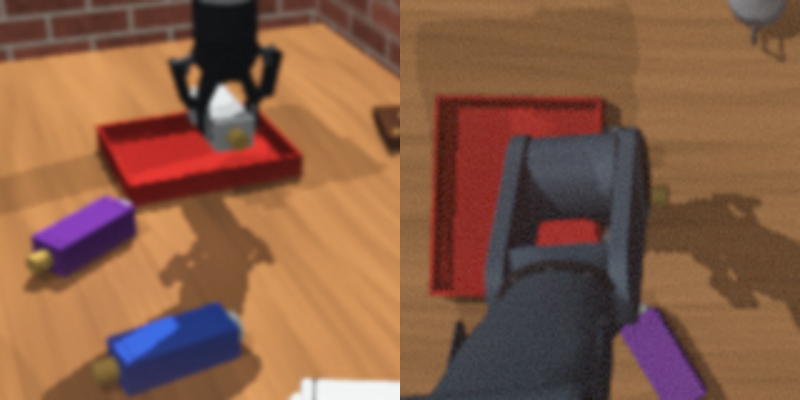

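A (level, cap toward −y) is over the rim. I'll press it down at 20 N grip.

```bash
python3 -m crank '[0,0,0,-40,0, 0,0,0,-54,0, 0,0,0,-58,0, 0,0,0,-61,0, 0,0,0,-64,0, 0,0,0,-67,0]' 20;python3 -m crank '[0,0,0,-3,0, 0,0,0,-6,0,0,0,0,-6,0]' 20
python3 - <<'E'
from h import *
s=manip.sense(); print(s['t'],s['tcp_pos'],s['force'],s['ft_torque'])
snap('side','side5')
a=cv2.imread('pics/side5.png')[100:260,140:300]
cv2.imwrite('pics/c5.png',cv2.resize(a,(600,600),interpolation=cv2.INTER_CUBIC))
E
```

```text
t: 6.75
tcp_pos: [0.5297, 0.1568, 0.06]
tool_rot: [0.498, 0.5, -0.501, 0.501]
force: [-9.0, -16.3, 29.7]
finger_gap: 0.572
t: 7.12
tcp_pos: [0.5299, 0.155, 0.054]
tool_rot: [0.497, 0.5, -0.501, 0.502]
force: [-8.3, -21.9, 25.7]
finger_gap: 0.575
7.125 [0.52989537 0.15504953 0.05399167] [ -8.32426692 -21.94423847  25.71263503] [-2.42769873  1.31531744  0.24493734]
```

View pics/c5.png

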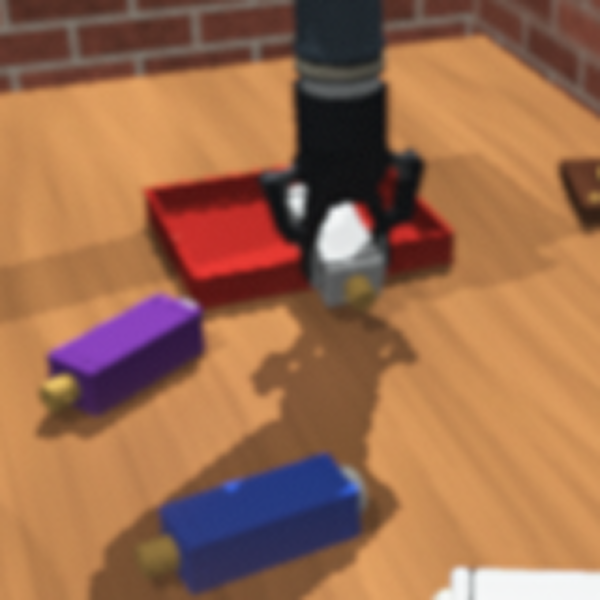

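```bash
python3 -m crank '[0,0,0,15,0, 0,0,0,50,0, 0,0,0,60,0,0,0,0,60,0]' 40
python3 - <<'E'
from h import *
s=manip.sense(); print(s['t'],s['tcp_pos'],s['force'],s['ft_torque'])
s=snap('side','side6'); P=cloud(s)
a=cv2.imread('pics/side6.png')[80:240,140:300]
cv2.imwrite('pics/c6.png',cv2.resize(a,(600,600),interpolation=cv2.INTER_CUBIC))
hsv=cv2.cvtColor(s['img'],cv2.COLOR_RGB2HSV)
m=(np.abs(P[...,0]-.53)<.04)&(P[...,1]>0.05)&(P[...,1]<.33)&(P[...,2]>.06)&(P[...,2]<.2)&(hsv[...,1]<60)&(hsv[...,2]>110)
print(m.sum()); Q=P[m]; print(Q.min(0),Q.max(0)); np.save('/tmp/Q.npy',Q)
for y in np.arange(.08,.3,.02):
    k=abs(Q[:,1]-y)<.01
    if k.any(): print(round(y,2),k.sum(),Q[k][:,2].min().round(3),Q[k][:,2].max().round(3),Q[k][:,0].mean().round(3))
E
```

```text
t: 7.68
tcp_pos: [0.5311, 0.1599, 0.1101]
tool_rot: [0.501, 0.5, -0.499, 0.501]
force: [-0.0, 0.3, -6.8]
finger_gap: 0.574
7.675 [0.53111678 0.15987481 0.11005814] [-0.02108508  0.31837948 -6.84056601] [-0.21511834 -0.02578652  0.01210929]
240
[0.50345885 0.12889709 0.08185134] [0.55584032 0.24705591 0.16044436]
0.12 2 0.113 0.113 0.534
0.14 73 0.082 0.16 0.523
0.16 61 0.114 0.157 0.531
0.18 45 0.117 0.125 0.535
0.2 28 0.122 0.128 0.542
0.22 16 0.124 0.132 0.521
0.24 15 0.128 0.134 0.514
```

View pics/c6.png

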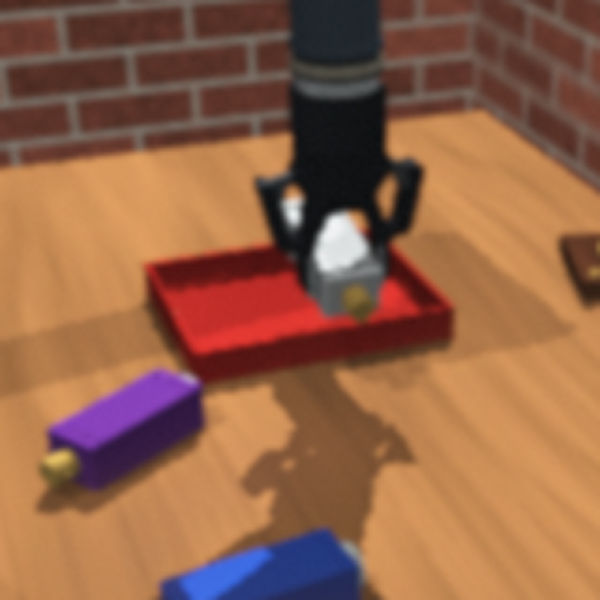

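The tilt is only about 13°, so I'll press again, deeper.

```bash
python3 -m crank '[0,0,0,-35,0, 0,0,0,-50,0, 0,0,0,-56,0, 0,0,0,-60,0, 0,0,0,-64,0, 0,0,0,-68,0,0,0,0,-68,0]' 20; python3 -m crank '[0,0,0,15,0, 0,0,0,55,0, 0,0,0,75,0,0,0,0,75,0]' 40
python3 - <<'E'
from h import *
s=manip.sense(); print(s['t'],s['tcp_pos'],s['force'],s['ft_torque'])
s=snap('side','side7'); P=cloud(s)
a=cv2.imread('pics/side7.png')[80:240,140:300]
cv2.imwrite('pics/c7.png',cv2.resize(a,(600,600),interpolation=cv2.INTER_CUBIC))
hsv=cv2.cvtColor(s['img'],cv2.COLOR_RGB2HSV)
m=(np.abs(P[...,0]-.53)<.04)&(P[...,1]>0.05)&(P[...,1]<.33)&(P[...,2]>.06)&(P[...,2]<.2)&(hsv[...,1]<60)&(hsv[...,2]>110)
Q=P[m]
for y in np.arange(.08,.3,.02):
    k=abs(Q[:,1]-y)<.01
    if k.any(): print(round(y,2),k.sum(),Q[k][:,2].min().round(3),Q[k][:,2].max().round(3),Q[k][:,0].mean().round(3))
E
```

```text
t: 8.6
tcp_pos: [0.5286, 0.1568, 0.044]
tool_rot: [-0.497, -0.501, 0.502, -0.5]
force: [-7.3, -15.3, 20.2]
finger_gap: 0.577
t: 9.1
tcp_pos: [0.5317, 0.1601, 0.1177]
tool_rot: [0.501, 0.499, -0.499, 0.501]
force: [0.1, -0.4, -5.3]
finger_gap: 0.565
9.1 [0.5317325  0.16013463 0.11765119] [ 0.14254053 -0.38351865 -5.25082717] [-0.11119165  0.00841111  0.01695609]
0.12 3 0.115 0.116 0.525
0.14 85 0.114 0.168 0.525
0.16 75 0.121 0.163 0.531
0.18 57 0.13 0.142 0.537
0.2 17 0.136 0.148 0.542
0.22 24 0.142 0.159 0.511
0.24 1 0.157 0.157 0.517
```

View pics/c7.png

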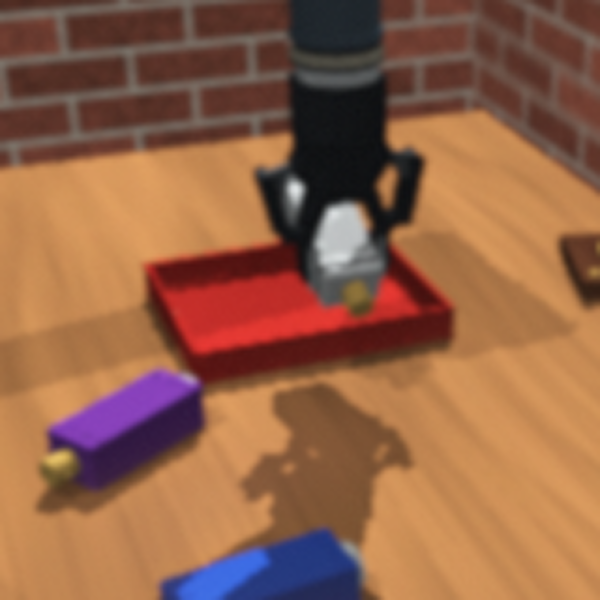

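```bash
python3 -m crank '[0,0,0,0,0,0,0,0,0,0,0,0,0,0,0,0,0,0,0,0,0,0,0,0,0,0,0,0,0,0]' 60
python3 - <<'E'
from h import *
T=[]
for k in range(7):
    s=manip.sense(); T.append(np.r_[s['force'],s['ft_torque']]); viewer.snapshot('side')
print(s['t'],s['tcp_pos'],np.mean(T,0).round(3),np.std(T,0).round(3))
E
```

```text
t: 9.9
tcp_pos: [0.5305, 0.1597, 0.1163]
tool_rot: [0.5, 0.5, -0.5, 0.5]
force: [0.2, -0.0, -5.8]
finger_gap: 0.579
10.2 [0.53051371 0.15964051 0.11635705] [ 5.10e-02  3.34e-01 -5.99e+00 -1.41e-01  2.00e-03 -5.00e-03] [0.466 0.927 0.263 0.019 0.022 0.037]
```

Tilt is now about 25°, and the moment fell from 0.22 to 0.14 N m. I'll level it on the free ledge and compare at level.

```bash
python3 -m crank '[0,0,-40,0,0, 0,0,-85,0,0, 0,0,-125,0,0, 0,0,-130,-30,0, 0,0,-130,-65,0, 0,0,-130,-74,0, 0,0,-130,-79,0, 0,0,-130,-83,0, 0,0,-130,-84,0]' 30; python3 -m crank '[0,0,0,10,0, 0,0,0,40,0, 0,0,0,50,0, 0,0,0,50,0, 0,0,0,50,0]' 60;  python3 - <<'E'
from h import *
T=[]
for k in range(7):
    s=manip.sense(); T.append(np.r_[s['force'],s['ft_torque']]); S=viewer.snapshot('side') if k else snap('side','side8')
print(s['t'],s['tcp_pos'],np.mean(T,0).round(3),np.std(T,0).round(3))
a=cv2.imread('pics/side8.png')[100:260,170:330]
cv2.imwrite('pics/c8.png',cv2.resize(a,(600,600),interpolation=cv2.INTER_CUBIC))
E
```

```text
t: 11.38
tcp_pos: [0.5302, 0.03, 0.0376]
tool_rot: [0.5, 0.5, -0.5, 0.501]
force: [-8.5, 0.2, 36.1]
finger_gap: 0.573
t: 12.0
tcp_pos: [0.53, 0.0298, 0.0816]
tool_rot: [0.5, 0.5, -0.5, 0.5]
force: [0.1, -0.4, -5.9]
finger_gap: 0.577
12.3 [0.53020372 0.02964145 0.08169428] [ 0.189 -0.076 -6.159 -0.137 -0.018 -0.011] [0.354 0.429 0.503 0.019 0.033 0.023]
```

View pics/c8.png

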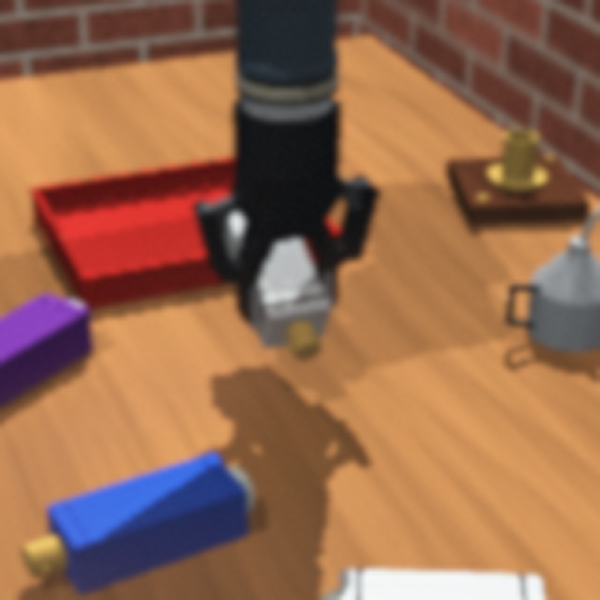

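```bash
python3 -m crank '[0,0,0,-35,0, 0,0,0,-46,0, 0,0,0,-50,0, 0,0,0,-50,0, 1,0,0,-50,0, 1,0,0,-50,0, 1,0,0,-50,0, 1,0,0,-10,0, 1,0,0,40,0]' 30; python3 -m crank '[1,0,-60,0,0, 1,0,-120,0,0, 1,0,-160,0,0]';  python3 - <<'E'
from h import *
s=snap('top','top9'); P=cloud(s); snap('side','side9'); img=s['img']; hsv=cv2.cvtColor(img,cv2.COLOR_RGB2HSV)
m=(P[...,2]>0.025)&(P[...,2]<0.06)&(hsv[...,1]<70)&(P[...,0]>.44)&(P[...,0]<.62)&(P[...,1]>-.06)&(P[...,1]<.19)
pts=P[m][:,:2].astype(np.float32); print(m.sum(),cv2.minAreaRect(pts)); print(np.percentile(P[m][:,2],[5,50,95]))
print(manip.sense()['tcp_pos'])
a=cv2.imread('pics/side9.png')[100:300,150:350];b=cv2.imread('pics/top9.png')[120:280,150:310]
cv2.imwrite('pics/c9.png',np.hstack([cv2.resize(a,(400,400)),cv2.resize(b,(400,400))]))
E
```

```text
t: 13.48
tcp_pos: [0.5296, 0.0296, 0.1218]
tool_rot: [0.499, 0.501, -0.501, 0.499]
force: [1.1, -0.4, 0.5]
finger_gap: 0.998
t: 13.85
tcp_pos: [0.5307, -0.1329, 0.1223]
tool_rot: [0.5, 0.499, -0.5, 0.5]
force: [0.3, 0.3, -1.0]
finger_gap: 1.0
720 ((0.5314861536026001, 0.0798351913690567), (0.047927673906087875, 0.12877708673477173), 1.0982011556625366)
[0.0340871  0.03965645 0.04474794]
[ 0.53146144 -0.13486959  0.12216203]
```

View pics/c9.png

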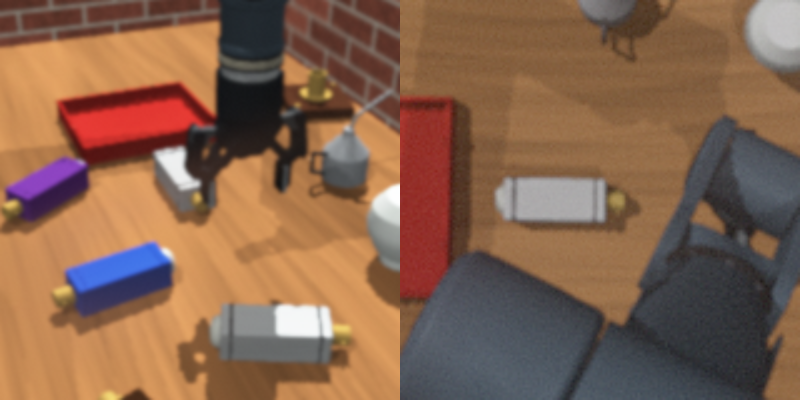

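A lies flat at (0.531, 0.074). The grip had slid to +44 mm, so the COM was about −10 mm at first and is +18 mm (cap side) after the cap-down tilt: the core moved. As an independent check I'll regrip at the centre and read the moment. A loose core now at the cap end predicts about 0.085 N m towards the cap; a core still at its first spot predicts about −0.05.

```bash
python3 -m crank '[1,0,60,0,0, 1,0,120,0,0, 1,0,180,0,0, 1,0,206,0,0, 1,0,206,-50,0, 1,0,206,-86,0, 1,0,206,-89,0, 1,0,206,-89,0]' 60; python3 -m crank '[0,0,0,0,0, 0,0,0,0,0, 0,0,0,0,0, 0,0,0,0,0, 0,0,0,25,0, 0,0,0,60,0, 0,0,0,75,0, 0,0,0,75,0,0,0,0,75,0]' 70;  python3 - <<'E'
from h import *
T=[]
for k in range(8):
    s=manip.sense(); T.append(np.r_[s['force'],s['ft_torque']]); S=viewer.snapshot('side') if k else snap('side','side10')
print(s['t'],s['tcp_pos'],np.mean(T,0).round(3),np.std(T,0).round(3))
a=cv2.imread('pics/side10.png')[80:280,150:350]
cv2.imwrite('pics/c10.png',cv2.resize(a,(600,600),interpolation=cv2.INTER_CUBIC))
E
```

```text
t: 14.95
tcp_pos: [0.5305, 0.076, 0.0336]
tool_rot: [0.5, 0.5, -0.5, 0.5]
force: [0.5, 0.9, 1.0]
finger_gap: 0.999
t: 16.08
tcp_pos: [0.5295, 0.0757, 0.1073]
tool_rot: [0.499, 0.501, -0.501, 0.499]
force: [-0.2, -0.1, -6.2]
finger_gap: 0.578
16.425 [0.5302601  0.0756276  0.10775413] [-3.300e-02  1.330e-01 -6.015e+00  8.500e-02 -1.000e-03  7.000e-03] [0.405 0.374 0.327 0.026 0.021 0.036]
```

View pics/c10.png

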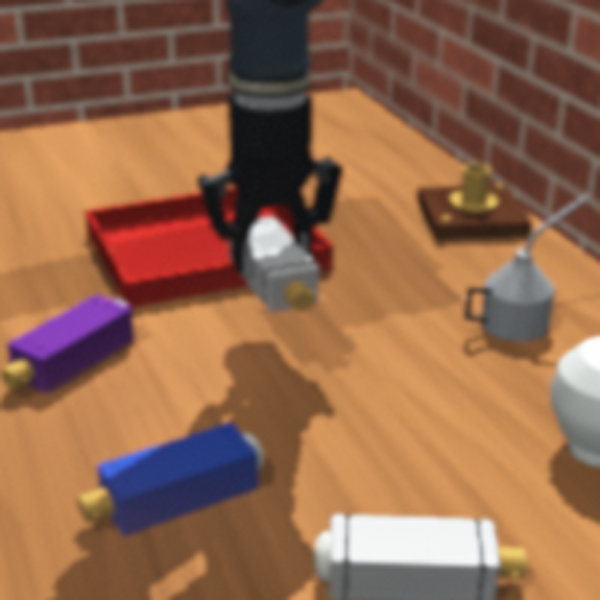

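The moment is +0.085 N m toward the cap, as predicted for a loose core, so A is the rattling one. It goes into the tray.

```bash
python3 -m crank '[0,0,45,0,0, 0,0,95,0,0, 0,0,145,0,0, 0,0,190,0,0, 0,0,220,0,0, 0,0,225,0,0, 0,0,225,-35,0, 0,0,225,-55,0, 0,0,225,-63,0, 0,0,225,-66,0]'
python3 - <<'E'
from h import *
s=manip.sense(); print(s['t'],s['tcp_pos'],s['force'],s['ft_torque'])
E
```

```text
t: 17.73
tcp_pos: [0.5307, 0.3001, 0.0419]
tool_rot: [-0.5, -0.5, 0.5, -0.5]
force: [0.3, 0.8, -6.4]
finger_gap: 0.57
17.725 [0.53067857 0.3001397  0.04193998] [ 0.33780151  0.8392365  -6.4290942 ] [ 0.04282976 -0.0411245  -0.00862236]
```

```bash
python3 -m crank '[0,0,0,-2,0, 0,0,0,-3,0, 0,0,0,-3,0]'; python3 -m crank '[1,0,0,0,0, 1,0,0,0,0, 1,0,0,0,0, 1,0,0,10,0, 1,0,0,60,0, 1,0,0,110,0, 1,-20,-60,130,0, 1,-40,-120,150,0, 1,-60,-180,160,0]'
python3 - <<'E'
from h import *
s=snap('top','top11'); P=cloud(s); snap('side','side11'); img=s['img']; hsv=cv2.cvtColor(img,cv2.COLOR_RGB2HSV)
for lo,hi in (((.42,.2),(.64,.395)),((.42,-.37),(.62,-.18))):
    m=(P[...,2]>0.025)&(P[...,2]<0.06)&(hsv[...,1]<70)&(P[...,0]>lo[0])&(P[...,0]<hi[0])&(P[...,1]>lo[1])&(P[...,1]<hi[1])
    pts=P[m][:,:2].astype(np.float32); print(m.sum(),cv2.minAreaRect(pts)); print(np.percentile(P[m][:,2],[5,50,95]))
print(manip.sense())
a=cv2.imread('pics/side11.png')
cv2.imwrite('pics/c11.png',np.hstack([cv2.resize(a,(400,300)),cv2.resize(cv2.imread('pics/top11.png'),(400,300))]))
E
```

```text
t: 18.1
tcp_pos: [0.5312, 0.3006, 0.041]
tool_rot: [0.501, 0.5, -0.499, 0.5]
force: [-0.8, -2.5, 5.2]
finger_gap: 0.573
t: 19.23
tcp_pos: [0.4734, 0.1279, 0.1995]
tool_rot: [0.501, 0.499, -0.499, 0.501]
force: [0.8, -0.0, 0.0]
finger_gap: 0.997
571 ((0.5324472188949585, 0.30516883730888367), (0.04762844741344452, 0.13159924745559692), 1.2217217683792114)
[0.04081041 0.04579405 0.05065379]
734 ((0.5049871802330017, -0.27328047156333923), (0.050677601248025894, 0.13018478453159332), 65.52809143066406)
[0.03218484 0.03947339 0.04496935]
{'t': 19.325, 'q': array([ 3.04973797e-02,  4.31254114e-01,  1.82964286e+00, -1.69943646e-03,
        8.81215410e-01,  3.67887153e-02]), 'qd': array([ 0.06897943,  0.03966669, -0.06449111,  0.05193404, -0.02307095,
        0.05277995]), 'tau': array([ -1.27781991, -35.53458452, -12.56602049,  -0.25534635,
         0.0458043 ,  -0.25386424]), 'tcp_pos': array([0.47148859, 0.12507886, 0.19931042]), 'tool_rot': array([-0.50084989, -0.49848267,  0.50175136, -0.4989088 ]), 'force': array([-0.70435569,  1.26846151,  0.29835992]), 'ft_torque': array([ 0.00038501,  0.006782  , -0.01609033]), 'finger_gap': 1.0007667871810806}
```

View pics/c11.png

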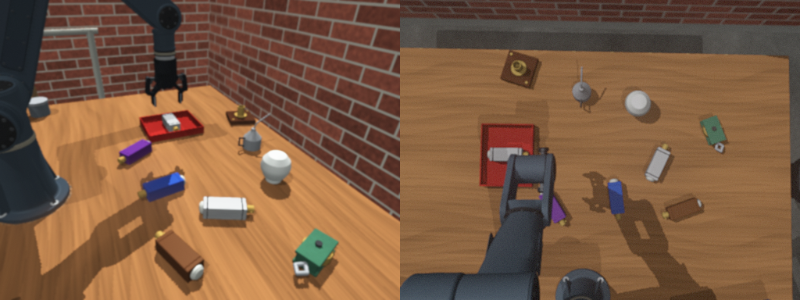

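A lies flat in the tray (top at 46 mm, which is 40 mm plus the 6 mm floor). B and the globe haven't moved and the gripper is clear, so I'm handing in.

```bash
python3 -c "
from station import workorder; print(workorder.sign_off())"
```

```text
the job is handed in; nothing more can be done
None
```

I found that the left cartridge (A, first seen at pixel 233,208 in the top view) has the loose core. I set it flat in the red tray and handed the job in at about 19 s of the 67 s allowed. No verdict was reported.

**How I tested it:** I lifted A and tilted it about 25° cap-down by pressing its underside on the tray rim. I held it tilted for about a second with its underside well above 40 mm, then levelled it on the ledge.

**What it showed:** the centre of mass moved from about 10 mm on the lens side to about 16–18 mm on the cap side. A fresh grip at the middle read 0.085 N m toward the cap, as expected for a core slid to that end. A sound core could give at most about 0.06 N m.

**Last checks:**
- **A:** flat, body centre about (0.532, 0.299) against the tray centre (0.530, 0.298). It kept the same way up throughout.
- **B:** its measured position is unchanged, flat on the ledge. I never touched or tilted it.
- **Globe:** still standing where it was, judged by eye in the last pictures rather than measured.
- **Robot:** open and clear, 0.2 m up.

**What didn't go to plan:**
- The first press gave only about 13° of tilt, so I pressed a second time, deeper.
- A slid about 12 mm in the grip during the pressing; the centre-of-mass figures allow for this.
- I tilted A one way only and did not repeat it the other way, because the shift was already clear.
- The highest force I read was about 36 N, while pressing A level on the ledge.

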